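Press the gasket caps home on flow cells with the bench-mounted locking pliers

ROBOT

A 6-joint arm with a two-finger parallel gripper is mounted at the origin on a cart in front of the work surface, level with it; the furniture and walls round the work are solid. World frame = base frame: x ahead of the robot, y to its left, z up, the work surface at z = 0. Lengths are in mm, angles in degrees, forces in N, time in s.
With the tool pointing down it reaches from about 375 to 900 mm from the base axis. Payload 3.1 kg.
Tool frame: the origin (TCP) lies on the centre line of the jaws, within the pads' length; the fingertips stand 11 mm ahead of it and the grasp point (between the pads) lies 8 mm behind it; z points along the fingers, y is the direction in which the jaws open and shut (so a half turn about z gives the same grasp; the last joint's range is limited). The gripper opens to 85 mm and grips with 20 to 120 N. Pads are 22 mm wide; open, the fingers measure 114 mm over their backs; the gripper's body (76 mm by 85 mm) begins 54 mm behind the grasp point. The pads swing forward as they close: fully open they stand 13 mm farther back than shut.
Start: joints at [53.543, 30.224, 82.088, -0, 67.689, -10.227], TCP at [276.193, 560.637, 242.31] pointing down, gripper open.
Joint ranges: [-176.69, 176.69], [-43.24, 126.21], [12.49, 139.97], [-82, 262], [0, 151.66], [-163.58, 163.58]. Speed limits (degrees/s): [159.86, 159.86, 180, 180, 180, 180].

INTERFACE

Orientations are given as a 3x3 rotation matrix whose columns are the frame's x, y, z axes.
In Python, from bench import manip gives the robot as it stands. The module is installed in compiled form; this text tells all that it offers.
- The arm moves only by the tool jog_arm, never from a script. Its argument "motion" is a list that holds one entry, the list of rows, each a list of 5 numbers: the opening in per cent of the stroke, from 0 (shut) to 100 (fully open), then the shift along the world's x, y, z in mm, then the turn about the world's z in rad. A call has 1 to 12 rows; each row is the pose to reach, as a shift and turn from the pose measured when the call began; what a row does not reach only later rows make up. A row lasts 1/8 s, in which the tool goes at most 62.5 mm and 10.7 degrees, less where a joint would pass 70% of its speed; a pose out of reach is approached as far as the arm can. A call with a gripper value outside its range is refused whole. The fingers move at their own pace and stop on an object; "force" is the grip in N (left out, the last holds). Time passes only in rows, so rows that repeat a pose let the fingers close. It gives the time, the measured TCP pose, the force and the opening at its end, in the units of the state.
- manip.state(): the state, without advancing time (a new reading comes with each control period).
- manip.read_camera(name): name is "scene" or "side" or "wrist"; returns the picture (480x640x3 uint8, red, green, blue); there is no depth.
- manip.get_calibration(name): a dict with "intrinsics" (3x3 intrinsics, pixels), "k1" (the pictures are not rectified: a ray, as slopes to the right and down, at radius r is drawn at 1 + k1 r^2 times it, then the intrinsics apply), "view" (4x4, takes a point from world to camera coordinates); the wrist camera has in their place "T_tool_cam" (4x4, takes a point from camera to tool coordinates, whose origin is the TCP and whose axes are the flange's). Camera axes: x right, y down, z forward; pixel columns grow to the right and rows downward; lengths in mm; the calibration is good to about 2 mm. A picture is of the moment at which its call begins: read the wrist's pose just before it. get_calibration takes no time and is no camera call.
- manip.finish_job(): hands the job in, once; it reports no verdict.
The state is a dict: "time_s": time; "q": joint angles; "joint_velocities": joint speeds; "tau": joint torques, N m; "ee_pos": TCP position; "orientation": TCP orientation; "ft_force": force on the tool from outside, world axes, zero at the start; "ft_torque": the same for the moment, N m; "width": opening from 0.0 (shut) to 1.0 (fully open).
Only numpy, scipy, OpenCV 4.12 (cv2) and the standard library are available. Lean on these libraries where they do the work, as an engineer would, in place of code of your own. Each camera call takes 0.05 s, during which the arm holds its last target. There are 200 camera calls.

TASK

Open the flow-cell case fully and check it against the layout card in its lid: only blue-capped cells belong in it, so put anything else you find there into the white tub. Press the cap of each blue-capped cell fully home in the bench-mounted locking pliers: stand the cell on the little anvil between the open pads, squeeze the handles until they lock over centre, then pull the red release lever so that the jaws spring open, and stand the finished cell upright on the narrow raised rail. Grip the cells by their metal bodies, not by the caps, leave the pliers open at the end and do not disturb the other things on the bench.

Things in the scene. Friction and masses are not known exactly. Their poses are not given: they have to be found in the camera images.
- case_lid (a joint): hinge angle of the grey case's lid: 0 shut, 2.7 laid back on its stop. Stiff hinge: it falls shut below about 0.4, stays where left up to about 1.6, beyond 1.7 it drops back onto its stop. The shut lid is 100 x 224 mm, 47 deep, top 78 mm above the bench. A layout card inside shows five blue-capped cells.
- case: grey case, 100 (x) x 224 (y) x 30 mm without lid, fixed; origin: centre of the underside, x towards the hinge at the back, away from the robot. Walls and floor 4. A black foam insert (7 thick) has five pockets 43 (x) x 37 (y) at y = -84, -42, 0, 42, 84. Things stand upright on pocket floors (z = 4), caps towards the -y end; some pockets are empty.
- lid_bar (a point): middle of the black round pull bar of the lid, 10 mm thick, 72 mm long along the case's y, 22 mm above the lid's top when shut, 88 mm in front of the hinge axis, which runs along the case's y at x = 50, z = 30.5 mm in the case's frame. It moves with the lid.
- cell_1: flow cell with a blue gasket cap on its -x face: bare metal slab 16 thick (x -4 to +12) x 36 wide (y, grip here) x 48 tall on a foot plate 24 x 36 x 4; two hose ports on top to z = 54. 160 g. Origin: centre of the underside, z up. May be absent.
- cell_2: blue-capped flow cell, same as cell_1. May be absent.
- cap_1: blue cap of cell_1, 8 x 26 x 32 mm (z 6 to 38 in the cell's frame), slides along the cell's x on its plug. Its origin in the cell's frame: x = -8 as found (4 mm proud, cell 28 mm over all), x = -4 pressed home on its stop (24 mm over all). It takes 22 N to push and stays where left. Axes as the cell's.
- cell_3: blue-capped flow cell, same as cell_1. May be absent.
- cap_3: the same of cell_3
- cap_2: the same of cell_2
- red_cell: a cell of another kind, wrongly packed: the same body and size, but with a red cap that is already home (one rigid piece, 130 g). Origin and axes as for cell_1. May be absent.
- oil_bottle: small brown glass bottle with a black screw cap, wrongly packed: body 30 mm diameter up to z = 45, cap 21 mm diameter up to z = 67; 50 g. Origin: centre of the underside. May be absent.
- tub: white plastic tub for wrongly packed parts, loose, 100 (x) x 150 (y) x 55 mm high, open on top, inside about 70 x 120 at the floor. Origin: centre of the underside.
- pliers: base plate (300 x 82 x 10 mm, fixed) of the locking pliers, which lie flat, mid-plane z = 48. Frame: origin on the bench, +x to the jaws. Fixed handle: bar at y 6 to 20, 18 high, x -136 to 8, with an adjusting screw behind it to x = -153; fixed jaw also on +y. Moving handle (blue grip) and jaw on -y. Squeeze both handles from above, fingers outside.
- moving_grip (a point): centre of the moving handle (bar 14 wide, 18 high) where it is squeezed; in the pliers frame (-110, -11, 48) locked, (-111, -43, 48) open. There the pliers measure over both handles y -18 to 20 (38 mm) locked, y -50 to 20 (70 mm) open. The fixed handle cannot give. about 20 N of squeeze carry it over centre.
- nest (a point): middle of the top of the anvil between the pads: pliers frame (95, 0, 32), 30 (x) x 44 (y) mm. The cell stands here, its x along the pliers' y, either way round. Fixed pad's face y = 12, moving one's about -24.5 open (gap 36); it slides the cell against the fixed pad. The jaw arms are over 34 mm from y = 0 for x 25 to 80 (28 at the pads): room for a finger behind the cell.
- pad: sprung pad on the moving jaw, 26 mm disc, 8 thick, centre 48 mm above the bench (the fixed pad is alike); origin: centre of its face. It presses a finished cell with some 25 N when locked.
- jaw (a joint): angle of the moving jaw: 0 open, about 0.14 locked on a finished cell, 0.18 locked empty
- toggle (a joint): angle of the toggle link in the moving handle: 0 open, 0.60 at dead centre, 0.71 locked over centre against its stop; once past centre it holds by itself
- lever (a joint): red release lever in the moving handle: 0 at rest, 0.4 pulled fully. Locked, at about 0.2 it has pushed the toggle link back over centre and the jaws spring open by themselves; let go, it springs back. 3 to 6 N at its tab.
- lever_tab (a point): centre of the upright red tab at the lever's end, 24 (pliers x) x 8 (y) x 40 mm, 36 to 76 mm above the bench. Pliers frame: (-170, -8, 56) locked, clear behind both handles; open about (-168, -61, 56). Pull it towards the pliers' -y, away from the fixed handle, 15 to 30 mm.
- rail: narrow aluminium rail for finished cells, fixed to the bench: top face 28 (x) x 216 (y) mm, 60 mm above the bench, on two posts. Origin: on the bench under its middle; y along the rail. The cells stand on it with their width along the rail, one beside the other.
- wash_bottle: white wash bottle with a red spout, 58 x 92 x 149 mm, bystander
- tally_counter: grey hand tally counter, 58 x 60 x 36 mm, bystander
- swab_pack: white and red pack, 76 x 105 x 42 mm, bystander

How it is judged:
By the outcome, as a careful person would: the job done as asked, in the order asked, and still so for the second after the job is handed in, with the robot touching nothing.
Of cell_1, cell_2, cell_3 only 2 to 3 are there at a start; the rules pass over those that are not, and their reading is None.
Of red_cell, oil_bottle only 1 to 2 are there at a start; the rules pass over those that are not, and their reading is None.
At some moment in a run one of tub may be knocked a few centimetres aside while the robot is not near it.
It also fails if it takes over 210 s, if anything falls off the work surface, if the arm or the gripper's body presses on something with over 40 N, if the wrist force passes 120 N, or if a joint passes its speed limit or range.

## Working session

There is one attempt and no reset: what is moved stays moved. The work goes in short steps, Python scripts to look and compute and a tool call to move; the robot and the scene stay as the last step left them, time stands still between calls to the robot, and variables do not carry over. Pictures are saved under pics/ and viewed, about 12 in all and at most 16, crops included, and the job is handed in when it is done.

Besides the shell and the picture viewer there is one more tool, called after ">>>" as name([rows], argument=value, ...), one row to a line, values as JSON. jog_arm: Moves the arm, as the interface text tells. Its arguments: {"type":"object","properties":{"motion":{"type":"array","items":{"type":"array","items":{"type":"array","items":{"type":"number"}}}},"force":{"type":"number"}},"required":["motion"]}

```bash
mkdir -p pics; cat > h.py <<'E'
import numpy as np, cv2
from bench import manip
def calib(n):
    c=manip.get_calibration(n)
    return np.array(c["intrinsics"]),c["k1"],c
def cam(n,st=None):
    K,k1,c=calib(n)
    if n=="wrist":
        st=st or manip.state()
        T=np.eye(4);T[:3,:3]=np.array(st["orientation"]);T[:3,3]=st["ee_pos"]
        V=np.linalg.inv(T@np.array(c["T_tool_cam"]))
    else: V=np.array(c["view"])
    return K,k1,V
def ray(C,u,v):
    K,k1,V=C
    d=np.linalg.inv(K)@[u,v,1.];d=d[:2]
    s=d.copy()
    for _ in range(20): s=d/(1+k1*(s@s))
    W=np.linalg.inv(V)
    return W[:3,3],W[:3,:3]@np.array([s[0],s[1],1.])
def onz(C,u,v,z):
    o,d=ray(C,u,v);return (o+d*(z-o[2])/d[2]).round(1)
def proj(C,p):
    K,k1,V=C
    q=V[:3,:3]@np.array(p,float)+V[:3,3];s=q[:2]/q[2]
    s=s*(1+k1*(s@s));return (K@[s[0],s[1],1])[:2].round(1)
def snap(n,f):
    st=manip.state();im=manip.read_camera(n)
    cv2.imwrite("pics/"+f,cv2.cvtColor(im,cv2.COLOR_RGB2BGR));return cam(n,st),im
E
python3 - <<'E'
from h import *
for n in ("scene","side","wrist"):
    C,im=snap(n,n+"0.png");print(n,np.linalg.inv(C[2]).round(2).tolist(),C[0].round(1).tolist(),C[1])
print(manip.state())
E
```

```text
scene [[0.53, -0.63, 0.57, -9.4], [-0.85, -0.39, 0.36, -390.64], [-0.01, -0.68, -0.74, 814.45], [0.0, 0.0, 0.0, 1.0]] [[435.0, 0.0, 314.6], [0.0, 435.0, 240.0], [0.0, 0.0, 1.0]] -0.004355228240419225
side [[0.98, -0.09, 0.16, 368.13], [-0.18, -0.46, 0.87, -1226.55], [-0.01, -0.88, -0.47, 744.03], [0.0, 0.0, 0.0, 1.0]] [[545.2, 0.0, 316.4], [0.0, 545.2, 238.8], [0.0, 0.0, 1.0]] -0.16799839124937122
wrist [[0.44, 0.85, 0.29, 200.18], [0.9, -0.42, -0.14, 596.87], [-0.0, 0.32, -0.95, 373.02], [0.0, 0.0, 0.0, 1.0]] [[373.1, 0.0, 317.7], [0.0, 373.1, 236.2], [0.0, 0.0, 1.0]] 0.016565818909260767
{'time_s': 0.15, 'q': array([ 5.35425550e+01,  3.02655527e+01,  8.21413144e+01, -3.18258350e-04,
        6.76890301e+01, -1.02268471e+01]), 'joint_velocities': array([ 0.0862097 , -0.11663454, -0.30792113, -0.04590359,  0.01352181,
        0.09663005]), 'tau': array([ 5.34248866e-04, -4.42743802e+01, -1.78277367e+01, -2.71271892e-04,
        5.67532508e-03, -7.85151400e-06]), 'ee_pos': array([275.88327871, 560.2098448 , 241.56109083]), 'orientation': array([[-8.97023251e-01,  4.41982246e-01, -9.90434336e-04],
       [ 4.41983259e-01,  8.97022284e-01, -1.34922431e-03],
       [ 2.92108478e-04, -1.64804097e-03, -9.99998599e-01]]), 'ft_force': array([-0.67084506,  0.06845276,  0.01794806]), 'ft_torque': array([0.01146899, 0.01621141, 0.06192535]), 'width': 1.0030477596770175}
```

View pics/scene0.png

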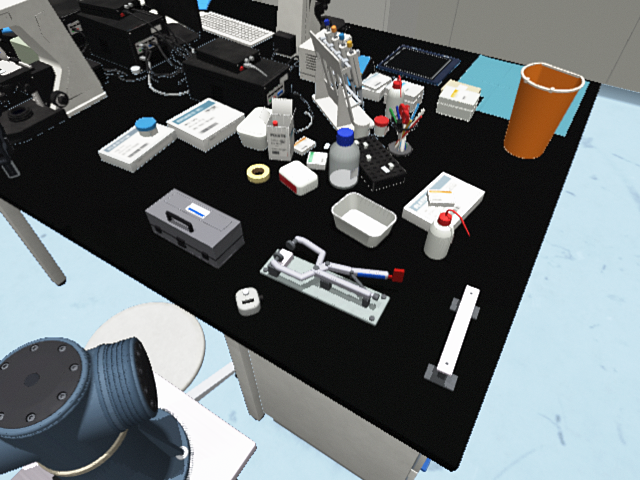

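View pics/side0.png

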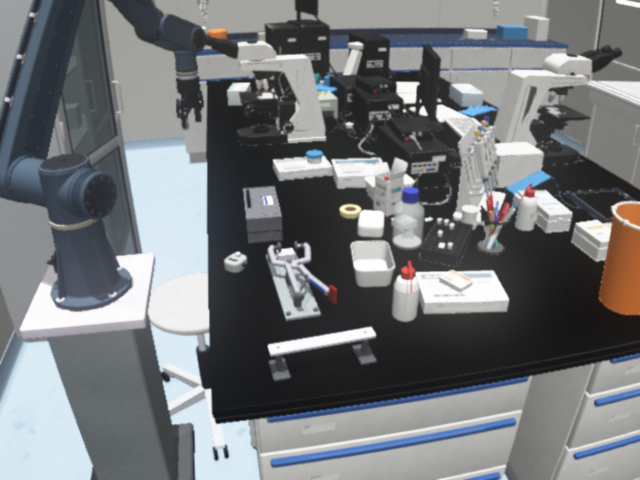

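The scene view shows the case at (195,225), pliers at (325,285) with jaws to the left, tub at (363,220) and rail at (460,335). I'll enlarge it to get poses.

```bash
python3 - <<'E'
from h import *
im=cv2.imread("pics/scene0.png");c=im[175:395,140:490];cv2.imwrite("pics/c1.png",cv2.resize(c,None,fx=2.28,fy=2.28,interpolation=cv2.INTER_CUBIC))
C=cam("scene")
for n,u,v,z in [("case a",145,210,78),("case b",178,191,78),("case c",243,232,78),("case d",213,256,78),("bar",180,220,95),("rail far",472,288,60),("rail near",445,370,60),("tub",363,205,55),("pl jaw end",262,270,10),("pl b",384,321,10),("pl c",390,290,10),("tally",247,295,36),("red tab",398,275,70)]:
    print(n,onz(C,u,v,z))
E
```

```text
case a [423.3 381.9  78. ]
case b [518.1 362.9  78. ]
case c [491.7 129.2  78. ]
case d [398.4 140.   78. ]
bar [432.7 267.9  95. ]
rail far [ 631.4 -376.7   60. ]
rail near [ 423.8 -395.1   60. ]
tub [743.7 -55.9  55. ]
pl jaw end [464.1  61.4  10. ]
pl b [ 490.1 -244.5   10. ]
pl c [ 570.7 -220.1   10. ]
tally [375.7  32.8  36. ]
red tab [ 572.6 -230.3   70. ]
```

View pics/c1.png

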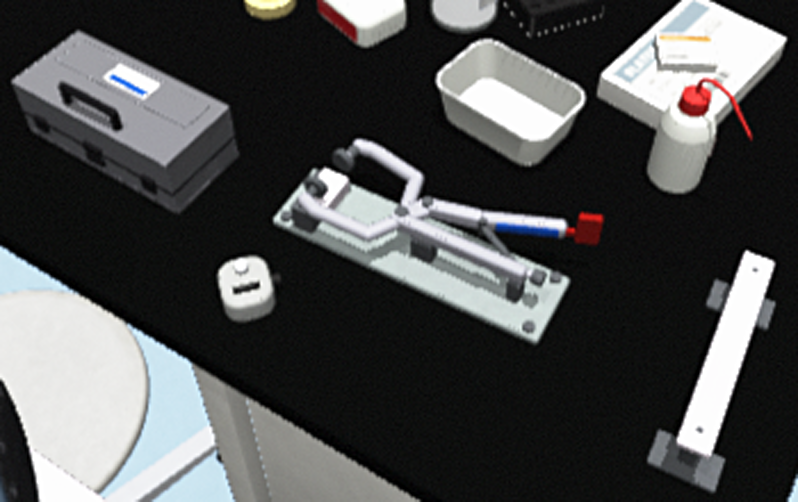

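The crop shows the pliers with the fixed handle on the robot's side, jaws and white anvil at left and the red tab at right. The case's lid bar faces the robot. Next I'll survey from above with the wrist camera.

>>> jog_arm([
  [[100, 45, -128, 30, 0.12], [100, 90, -255, 60, 0.24], [100, 130, -380, 90, 0.36], [100, 174, -510, 90, 0.457], [100, 174, -510, 90, 0.457], [100, 174, -510, 90, 0.457], [100, 174, -510, 90, 0.457], [100, 174, -510, 90, 0.457], [100, 174, -510, 90, 0.457], [100, 174, -510, 90, 0.457], [100, 174, -510, 90, 0.457], [100, 174, -510, 90, 0.457]],
])

```text
time_s: 1.65
ee_pos: [449.1, 51.4, 331.2]
orientation: [[-1.0, -0.001, -0.002], [-0.001, 1.0, -0.001], [0.002, -0.001, -1.0]]
ft_force: [-0.3, 0.1, -0.3]
width: 1.002
```

```bash
python3 - <<'E'
from h import *
C,im=snap("wrist","w1.png");print(manip.state()["ee_pos"],manip.state()["q"].round(1))
cv2.imwrite("pics/w1b.png",cv2.resize(cv2.cvtColor(im,cv2.COLOR_RGB2BGR),None,fx=1.25,fy=1.25,interpolation=cv2.INTER_CUBIC))
import pickle;pickle.dump(C,open("w1.pkl","wb"))
E
```

```text
[449.15517897  51.46028547 331.27185527] [ -7.6  10.3  98.7  -0.1  71.  -97.7]
```

View pics/w1b.png

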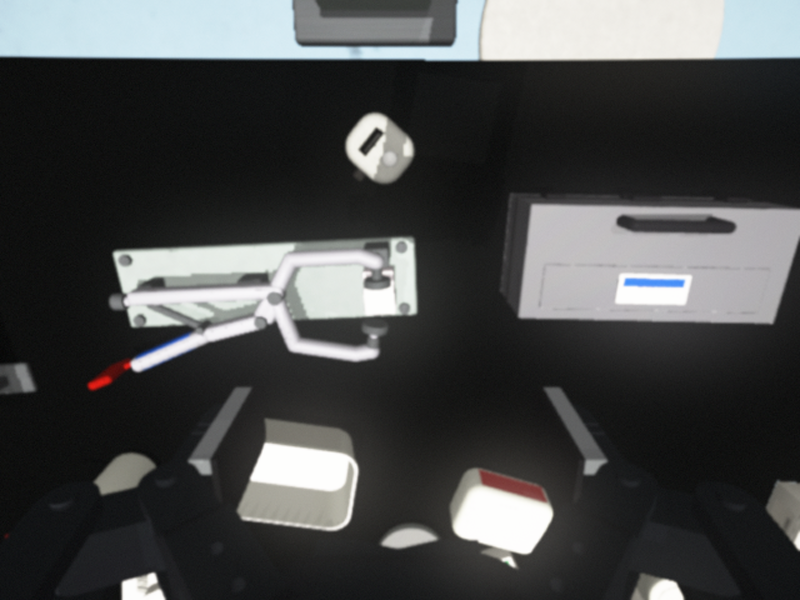

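The wrist view shows the pliers' plate at (113..418, 237..327), lid bar from (620,222) to (733,226), tally at (380,148), tub at (300,480), and a fragment of the rail post at (15,378).

```bash
python3 - <<'E'
from h import *
import pickle;C=pickle.load(open("w1.pkl","rb"))
for n,u,v,z in [("plate robot-side rail end",113,251,10),("plate r jaw",414,237,10),("plate far jaw",418,313,10),("plate far rail-end",130,327,10),("fixpad",377,282,55),("movpad",375,328,55),
 ("anvil tl",366,282,32),("anvil bl",364,315,32),("anvil br",396,314,32),("fixed handle end",125,296,57),("fixed h mid",250,293,57),("pivot",273,297,60),("tab",110,375,76),
 ("bar l",619,221,105),("bar r",734,225,105),("lid fl",520,320,78),("lid fr",775,322,78),("lid nl",529,201,78),("lid nr",800,206,78),("tally",380,148,36),
 ("tub fl",242,517,55),("tub fr",352,520,55),("tub nr",350,432,55),("tub nl",266,420,55)]:
    print(n,onz(C,u/1.25,v/1.25,z))
S=cam("scene")
def sc(x,y): return 140+x/2.28,175+y/2.28
for n,x,y,z in [("rail e1",747,251,60),("e2",775,259,60),("n1",677,440,60),("n2",707,452,60),("tub l",438,80,55),("tub t",486,38,55),("tub r",584,98,55),("tub b",530,165,55)]:
    print("S",n,onz(S,*sc(x,y),z))
E
```

```text
plate robot-side rail end [ 474.  -230.2   10. ]
plate r jaw [458.8  67.3  10. ]
plate far jaw [538.8  72.6  10. ]
plate far rail-end [ 555.3 -228.3   10. ]
fixpad [491.3  32.5  55. ]
movpad [536.8  30.   55. ]
anvil tl [498.4  20.8  32. ]
anvil bl [532.6  18.1  32. ]
anvil br [531.5  49.8  32. ]
fixed handle end [ 504.8 -198.3   57. ]
fixed h mid [501.6 -84.   57. ]
pivot [504.4 -62.4  60. ]
tab [ 575.6 -214.5   76. ]
bar l [426.4 220.6 105. ]
bar r [429.5 308.1 105. ]
lid fl [519.  159.9  78. ]
lid fr [520. 383.  78.]
lid nl [414.8 158.   78. ]
lid nr [419.  376.2  78. ]
tally [374.9  35.6  36. ]
tub fl [ 761.4 -118.5   55. ]
tub fr [765.6   1.9  55. ]
tub nr [652.3   3.   55. ]
tub nl [638.2 -81.8  55. ]
S rail e1 [ 634.  -366.2   60. ]
S e2 [ 638.7 -391.4   60. ]
S n1 [ 419.7 -381.1   60. ]
S n2 [ 422.7 -405.3   60. ]
S tub l [686.1   1.6  55. ]
S tub t [775.7  -9.8  55. ]
S tub r [ 745.1 -147.8   55. ]
S tub b [ 627.3 -142.3   55. ]
```

>>> jog_arm([
  [[70, -5, 53, -30, -0.18], [70, -10, 106, -60, -0.36], [70, -15, 160, -80, -0.54], [70, -21, 213, -100, -0.72], [70, -21, 213, -110, -0.9], [70, -21, 213, -120, -1.08], [70, -21, 213, -130, -1.26], [70, -21, 213, -135, -1.44], [70, -21, 213, -135, -1.588], [70, -21, 213, -135, -1.588], [70, -21, 213, -135, -1.588], [70, -21, 213, -135, -1.588]],
])

```text
time_s: 3.2
ee_pos: [428.0, 264.7, 196.4]
orientation: [[0.014, 1.0, -0.001], [1.0, -0.014, 0.001], [0.001, -0.001, -1.0]]
ft_force: [-0.9, 0.0, 0.2]
width: 0.702
```

```bash
python3 - <<'E'
from h import *
C,im=snap("wrist","w2.png");print(manip.state()["ee_pos"],manip.state()["q"].round(1))
import pickle;pickle.dump(C,open("w2.pkl","wb"))
E
```

```text
[428.09394466 264.63582465 196.3744198 ] [1.890e+01 2.470e+01 1.021e+02 1.000e-01 5.320e+01 1.970e+01]
```

View pics/w2.png

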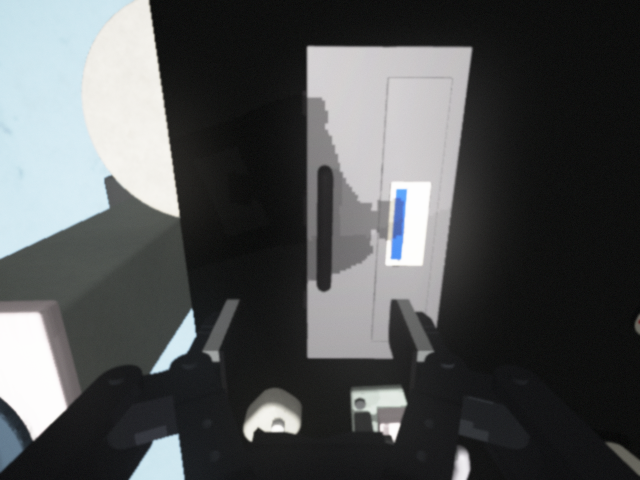

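The lid has corners at (307,46), (471,46) and (307,358). The bar runs (325,168)–(324,290), between the open fingers.

```bash
python3 - <<'E'
from h import *
import pickle;C=pickle.load(open("w2.pkl","rb"))
for n,u,v,z in [("tl",307,46,78),("bl",307,358,78),("tr",471,46,78),("br~",440,330,78),("bar t",325,170,100),("bar b",324,288,100)]: print(n,onz(C,u,v,z))
E
```

```text
tl [422.3 383.3  78. ]
bl [417.4 160.4  78. ]
tr [520.6 381.8  78. ]
br~ [520.6 184.8  78. ]
bar t [432.3 312.4 100. ]
bar b [431.1 232.8 100. ]
```

>>> jog_arm([
  [[60, 4, 7.5, -40, 0], [60, 4, 7.5, -75, 0], [60, 4, 7.5, -93, 0], [60, 4, 7.5, -93, 0], [0, 4, 7.5, -93, 0], [0, 4, 7.5, -93, 0], [0, 4, 7.5, -93, 0], [0, 4, 7.5, -93, 0], [0, 4, 7.5, -93, 0], [0, 4, 7.5, -93, 0]],
], force=40)

```text
time_s: 4.5
ee_pos: [432.2, 272.4, 104.4]
orientation: [[0.015, 1.0, -0.0], [1.0, -0.015, 0.002], [0.002, -0.0, -1.0]]
ft_force: [-2.1, 0.3, 5.9]
width: 0.094
```

>>> jog_arm([
  [[0, 6, 7, 0, 0], [0, 13.4, 14.2, 0, 0], [0, 13.4, 0, 14.2, 0]],
])

```text
time_s: 4.88
ee_pos: [445.4, 274.9, 117.9]
orientation: [[0.018, 1.0, 0.001], [1.0, -0.018, 0.008], [0.008, 0.001, -1.0]]
ft_force: [11.2, 26.0, -15.7]
width: 0.097
```

My first two rows had y and z swapped. It slid a couple of mm along the bar and did no harm, so I'm continuing along the correct arc.

>>> jog_arm([
  [[0, 0, -2, 0, 0], [0, 8, -2, 6.3, 0], [0, 15.6, -2, 11.8, 0], [0, 24, -2, 16.5, 0], [0, 33.2, -2, 20.5, 0], [0, 42, -2, 23.7, 0], [0, 52, -2, 26, 0], [0, 61, -2, 27.5, 0], [0, 71.3, -2, 28.3, 0], [0, 71.3, -2, 28.3, 0]],
])

```text
time_s: 6.12
ee_pos: [518.9, 272.9, 146.9]
orientation: [[0.019, 1.0, 0.005], [1.0, -0.019, 0.009], [0.009, 0.005, -1.0]]
ft_force: [-1.3, 1.7, 6.4]
width: 0.097
```

>>> jog_arm([
  [[0, 10, 0, 0, 0], [0, 19.5, 0, -1.1, 0], [0, 29, 0, -3, 0], [0, 38.5, 0, -5.6, 0], [0, 38.5, 0, -5.6, 0], [18, 38.5, 0, -5.6, 0], [18, 38.5, 0, -5.6, 0], [18, 38.5, 0, 30, 0], [18, 38.5, 0, 80, 0], [18, 38.5, 0, 80, 0]],
])

```text
time_s: 7.38
ee_pos: [560.3, 274.3, 231.8]
orientation: [[0.018, 1.0, 0.016], [1.0, -0.018, 0.012], [0.013, 0.016, -1.0]]
ft_force: [0.1, -0.2, -0.1]
width: 0.176
```

```bash
python3 - <<'E'
from h import *
C,im=snap("side","s2.png")
c=cv2.cvtColor(im,cv2.COLOR_RGB2BGR)[100:260,180:420]
cv2.imwrite("pics/s2c.png",cv2.resize(c,None,fx=3,fy=3,interpolation=cv2.INTER_CUBIC))
E
```

```text
(no output)
```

View pics/s2c.png

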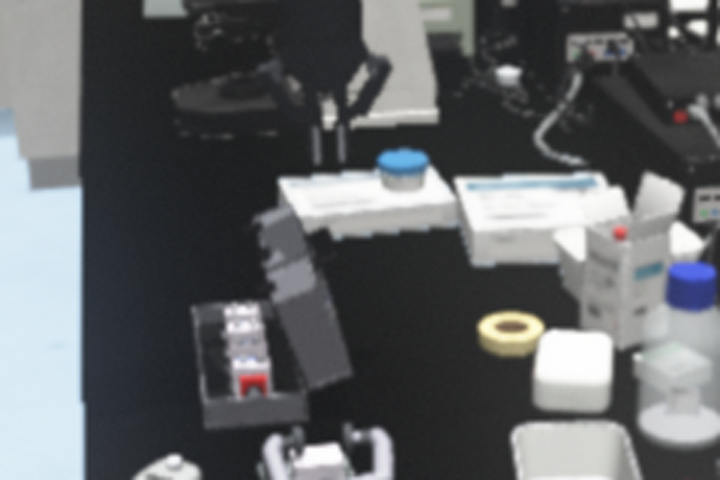

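The lid stands at about 70° and holds. Inside are a red-capped cell at the near end and at least two or three other items. Now I'll push the lid over from the front.

>>> jog_arm([
  [[0, -60, 0, 0, 0], [0, -120, 0, 0, 0], [0, -120, 0, -60, 0], [0, -120, 0, -114, 0], [0, -120, 0, -114, 0], [0, -90, 0, -114, 0], [0, -70, 0, -114, 0], [0, -50, 0, -114, 0], [0, -32, 0, -114, 0], [0, -15, 0, -114, 0], [0, -3, 0, -114, 0], [0, -3, 0, -114, 0]],
])

```text
time_s: 8.93
ee_pos: [556.8, 273.8, 116.5]
orientation: [[0.019, 1.0, 0.013], [1.0, -0.019, 0.011], [0.012, 0.013, -1.0]]
ft_force: [-0.6, 0.4, -1.0]
width: -0.0
```

>>> jog_arm([
  [[20, -30, 0, 60, 0], [50, -70, 0, 130, 0], [60, -85, 80, 155, 0], [60, -85, 80, 155, 0], [60, -85, 80, 155, 0]],
])

```text
time_s: 9.55
ee_pos: [470.7, 355.7, 273.5]
orientation: [[0.015, 1.0, 0.016], [1.0, -0.015, 0.013], [0.013, 0.016, -1.0]]
ft_force: [-0.3, -0.3, -0.3]
width: 0.604
```

```bash
python3 - <<'E'
from h import *
C,im=snap("wrist","w3.png");print(manip.state()["ee_pos"])
import pickle;pickle.dump(C,open("w3.pkl","wb"))
E
```

```text
[470.7471941  354.16424989 272.13456128]
```

View pics/w3.png

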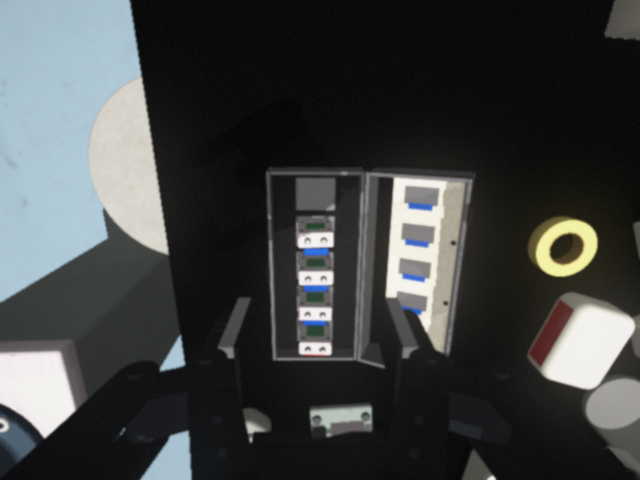

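The lid is fully back and its card is visible. Pocket +84 is empty, three blue-capped cells stand at +42, 0 and −42, and the red one is at −84. Their tops are at (316,241), (316,279), (315,314) and (315,349).

```bash
python3 - <<'E'
from h import *
import pickle;C=pickle.load(open("w3.pkl","rb"))
im=cv2.imread("pics/w3.png")
m=cv2.inRange(im[225:358,290:340],(140,140,140),(255,255,255))
n,l,s,c=cv2.connectedComponentsWithStats(m)
for i in range(1,n):
    if s[i,4]>100:
        x,y,w,h=s[i,:4];print(s[i],"ctr",onz(C,290+x+w/2-.5,225+y+h/2-.5,54),"L",onz(C,290+x-.5,225+y+h/2,54),"R",onz(C,290+x+w-.5,225+y+h/2,54))
for u,v,z in [(267,172,30),(362,172,30),(275,360,30),(358,360,30),(297,193,4),(334,193,4)]: print(onz(C,u,v,z))
W=calib("wrist")[2]
# case frame prediction
a=np.radians(-1);R=np.array([[np.cos(a),-np.sin(a)],[np.sin(a),np.cos(a)]])
for y in (42,0,-42,-84): print(y,(np.array([470,272])+R@[0,y+4]).round(1))
E
```

```text
[  7   7  37  16 552] ctr [470.5 318.3  54. ] L [452.1 318.2  54. ] R [488.9 317.4  54. ]
[  8  46  36  15 497] ctr [470.3 276.5  54. ] L [451.8 276.3  54. ] R [488.9 275.5  54. ]
[  8  82  34  15 452] ctr [468.6 234.7  54. ] L [450.5 234.5  54. ] R [486.7 233.6  54. ]
[  9 117  33  13 398] ctr [468.5 192.6  54. ] L [450.4 192.4  54. ] R [486.6 191.5  54. ]
[423.7 382.5  30. ]
[519.  380.9  30. ]
[420.8 160.6  30. ]
[519.3 158.   30. ]
[451.9 355.4   4. ]
[492.3 354.7   4. ]
42 [470.8 318. ]
0 [470.1 276. ]
-42 [469.3 234. ]
-84 [468.6 192. ]
```

>>> jog_arm([
  [[55, -1, -60, -30, 0], [55, -2.2, -120, -80, 0], [55, -2.2, -162, -130, 0], [55, -2.2, -162, -160, 0], [55, -2.2, -162, -190, 0], [55, -2.2, -162, -220, 0], [55, -2.2, -162, -240, 0], [55, -2.2, -162, -240, 0], [55, -2.2, -162, -240, 0]],
])

```text
time_s: 10.72
ee_pos: [468.4, 191.6, 32.3]
orientation: [[0.017, 1.0, 0.013], [1.0, -0.017, 0.011], [0.011, 0.013, -1.0]]
ft_force: [0.1, -0.8, -0.4]
width: 0.545
```

>>> jog_arm([
  [[0, 0, 0, 0, 0], [0, 0, 0, 0, 0], [0, 0, 0, 0, 0], [0, 0, 0, 40, 0], [0, 0, 0, 100, 0], [0, 0, 0, 130, 0], [0, 0, 0, 130, 0]],
], force=40)

```text
time_s: 11.6
ee_pos: [469.9, 192.0, 164.8]
orientation: [[0.017, 1.0, 0.019], [1.0, -0.017, 0.012], [0.012, 0.019, -1.0]]
ft_force: [-0.0, 1.0, -1.9]
width: 0.419
```

>>> jog_arm([
  [[0, 10, -10, 65, 0.18], [0, 50, -60, 65, 0.36], [0, 90, -110, 65, 0.54], [0, 130, -160, 65, 0.72], [0, 170, -210, 65, 0.9], [0, 170, -267, 65, 1.08], [0, 170, -267, 65, 1.26], [0, 170, -267, 65, 1.44], [0, 170, -267, 65, 1.57], [0, 170, -267, 65, 1.57], [0, 170, -267, 65, 1.57]],
])

```text
time_s: 12.98
ee_pos: [639.4, -74.7, 228.4]
orientation: [[-1.0, 0.019, -0.014], [0.019, 1.0, 0.02], [0.015, 0.02, -1.0]]
ft_force: [0.2, -0.3, -2.2]
width: 0.414
```

```bash
python3 - <<'E'
from h import *
C,im=snap("wrist","w4.png");print(manip.state()["ee_pos"])
import pickle;pickle.dump(C,open("w4.pkl","wb"))
E
```

```text
[639.51984252 -74.7531377  228.7653817 ]
```

View pics/w4.png

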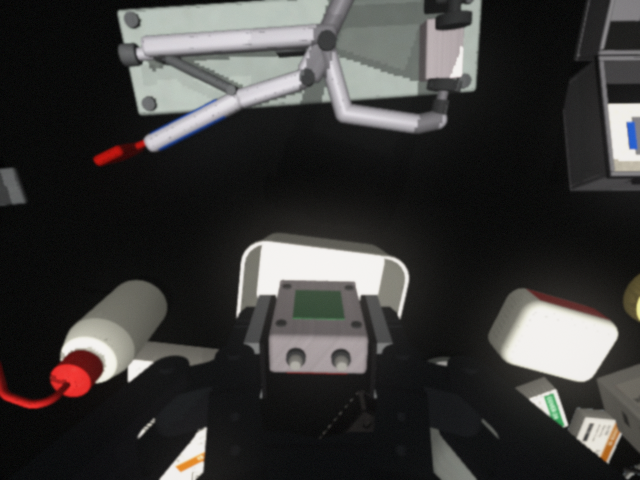

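The tub's near rim runs (262,237)–(395,253) below the held red cell, with sides at (238,300) and (408,285). The pliers are clearly visible at the top, anvil at (447,50).

```bash
python3 - <<'E'
from h import *
import pickle;C=pickle.load(open("w4.pkl","rb"))
for n,u,v,z in [("rim near l",262,237,55),("rim near r",395,253,55),("rim left",239,300,55),("rim right",408,285,55),
 ("plate fl",140,115,10),("plate fr",475,89,10),("plate nl",119,9,10),
 ("anvil far",(427),(77),32),("anvil far r",462,77,32),("anvil nr",465,14,32),("movpad",444,92,52),("tab",118,154,76),("screw",128,55,48),("handle fixed a",145,46,57),("handle fixed b",310,39,57)]: print(n,onz(C,u,v,z))
E
```

```text
rim near l [ 656.5 -119.9   55. ]
rim near r [674.1  -4.2  55. ]
rim left [ 716.2 -144.5   55. ]
rim right [705.4   9.   55. ]
plate fl [ 555.3 -226.2   10. ]
plate fr [538.8  69.5  10. ]
plate nl [ 473.9 -229.    10. ]
anvil far [530.  20.  32.]
anvil far r [530.6  48.6  32. ]
anvil nr [485.7  46.   32. ]
movpad [542.6  28.2  52. ]
tab [ 582.7 -218.6   76. ]
screw [ 512.8 -211.6   48. ]
handle fixed a [ 508.3 -194.5   57. ]
handle fixed b [505.1 -74.9  57. ]
```

>>> jog_arm([
  [[0, 40, 3, -30, -0.06], [0, 75.5, 5.7, -70, -0.13], [0, 75.5, 5.7, -120, -0.13], [0, 75.5, 5.7, -160, -0.13], [0, 75.5, 5.7, -180, -0.13], [0, 75.5, 5.7, -190, -0.13], [0, 75.5, 5.7, -190, -0.13], [55, 75.5, 5.7, -190, -0.13], [55, 75.5, 5.7, -190, -0.13], [55, 75.5, 5.7, -190, -0.13], [55, 75.5, 5.7, -120, -0.13], [55, 75.5, 5.7, -60, -0.13]],
])

```text
time_s: 14.52
ee_pos: [714.4, -69.0, 164.0]
orientation: [[-0.989, 0.148, -0.013], [0.148, 0.989, 0.022], [0.016, 0.02, -1.0]]
ft_force: [1.4, -0.3, 1.1]
width: 0.547
```

```bash
python3 - <<'E'
from h import *
C,im=snap("wrist","w5.png");print(manip.state()["ee_pos"])
cv2.imwrite("pics/w5s.png",cv2.cvtColor(cv2.resize(im,(400,300)),cv2.COLOR_RGB2BGR))
E
```

```text
[720.0447397  -70.14504491 175.66954548]
```

View pics/w5s.png

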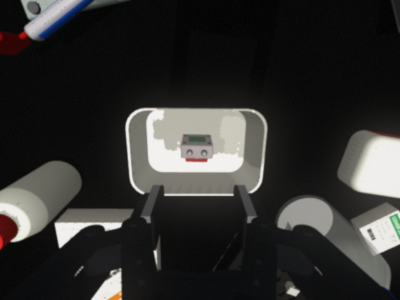

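The red cell stands in the tub. Now cell C (pocket −42).

>>> jog_arm([
  [[55, -35, 40, 30, -0.18], [55, -70, 80, 30, -0.36], [55, -105, 125, 30, -0.54], [55, -140, 170, 30, -0.72], [55, -175, 210, 20, -0.9], [55, -210, 255, 10, -1.08], [55, -235, 285, 0, -1.26], [55, -251, 304.5, 0, -1.44], [55, -251, 304.5, 0, -1.44], [55, -251, 304.5, -30, -1.44], [55, -251, 304.5, -30, -1.44]],
])

```text
time_s: 15.95
ee_pos: [468.7, 233.4, 144.6]
orientation: [[0.016, 1.0, 0.015], [1.0, -0.016, -0.004], [-0.003, 0.015, -1.0]]
ft_force: [-0.9, 0.9, 0.2]
width: 0.548
```

>>> jog_arm([
  [[55, 0.3, 1, -50, 0], [55, 0.3, 1, -90, 0], [55, 0.3, 1, -112, 0], [55, 0.3, 1, -112, 0], [55, 0.3, 1, -112, 0], [0, 0.3, 1, -112, 0], [0, 0.3, 1, -112, 0], [0, 0.3, 1, -112, 0], [0, 0.3, 1, -112, 0], [0, 0.3, 1, -60, 0], [0, 0.3, 1, 0, 0], [0, 0.3, 1, 0, 0]],
])

```text
time_s: 17.45
ee_pos: [472.2, 235.4, 149.4]
orientation: [[0.016, 1.0, 0.026], [1.0, -0.016, -0.001], [-0.0, 0.026, -1.0]]
ft_force: [0.7, 0.1, -1.4]
width: 0.417
```

>>> jog_arm([
  [[0, 4, -22, 0, 0.18], [0, 8, -44, 0, 0.36], [0, 12, -66, 0, 0.54], [0, 16, -88, 0, 0.72], [0, 20, -110, 0, 0.9], [0, 24, -132, 0, 1.08], [0, 28, -160, 0, 1.26], [0, 32, -190, 0, 1.44], [0, 36.8, -202, 0, 1.641], [0, 36.8, -202, 0, 1.641], [0, 36.8, -202, 0, 1.641], [0, 36.8, -202, 0, 1.641]],
])

```text
time_s: 18.95
ee_pos: [508.4, 34.2, 149.2]
orientation: [[-0.999, -0.054, -0.002], [-0.054, 0.998, 0.026], [0.001, 0.026, -1.0]]
ft_force: [0.1, -0.5, -1.2]
width: 0.414
```

```bash
python3 - <<'E'
from h import *
C,im=snap("wrist","w6.png");s=manip.state();print(s["ee_pos"],s["orientation"].round(3).tolist())
import pickle;pickle.dump(C,open("w6.pkl","wb"))
E
```

```text
[508.51522222  34.19019022 149.28524697] [[-0.999, -0.054, -0.002], [-0.054, 0.998, 0.026], [0.001, 0.026, -1.0]]
```

View pics/w6.png

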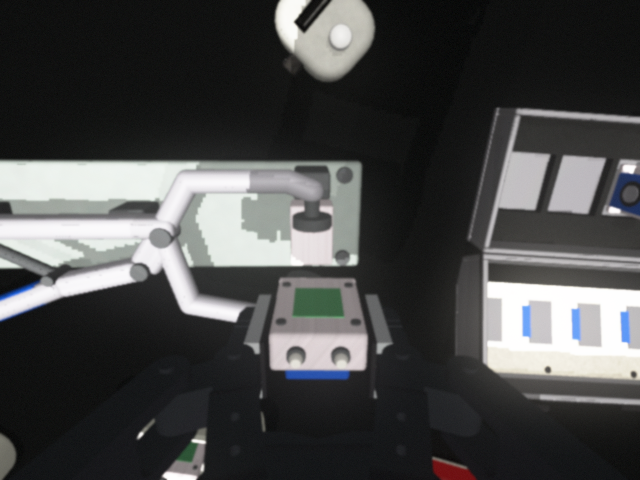

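The blue cap faces the moving-jaw side, the anvil is visible at (291–333, 232–264), and the fixed pad's face is around row 230.

```bash
python3 - <<'E'
from h import *
import pickle;C=pickle.load(open("w6.pkl","rb"))
im=cv2.imread("pics/w6.png");c=im[150:340,200:400];cv2.imwrite("pics/w6c.png",cv2.resize(c,None,fx=3,fy=3,interpolation=cv2.INTER_CUBIC))
for n,u,v,z in [("anv fl",291,264,32),("anv fr",333,264,32),("pad face top",312,231,61),("pad face mid",293,225,48),("pad r",331,225,48),("plate r far",360,266,10),("plate r near",361,161,10),("plate far x",200,268,10)]: print(n,onz(C,u,v,z))
# predictions
O=np.array([514.1,-61.4]);xp=np.array([-.054,.9985]);yp=np.array([-.9985,-.054])
for p in [(80,-22,32),(110,-22,32),(95,12,61),(82,12,48),(108,12,48)]: print(p,proj(C,[*(O+p[0]*xp+p[1]*yp),p[2]]))
E
```

```text
anv fl [531.1  19.1  32. ]
anv fr [529.7  49.4  32. ]
pad face top [495.9  32.1  61. ]
pad face mid [496.6  19.9  48. ]
pad r [495.5  44.7  48. ]
plate r far [539.8  73.   10. ]
plate r near [458.   66.1  10. ]
plate far x [547.  -52.4  10. ]
(80, -22, 32) [291.8 264.9]
(110, -22, 32) [333.3 264.5]
(95, 12, 61) [313.  232.7]
(82, 12, 48) [292.8 226.6]
(108, 12, 48) [332.6 226.3]
```

View pics/w6c.png

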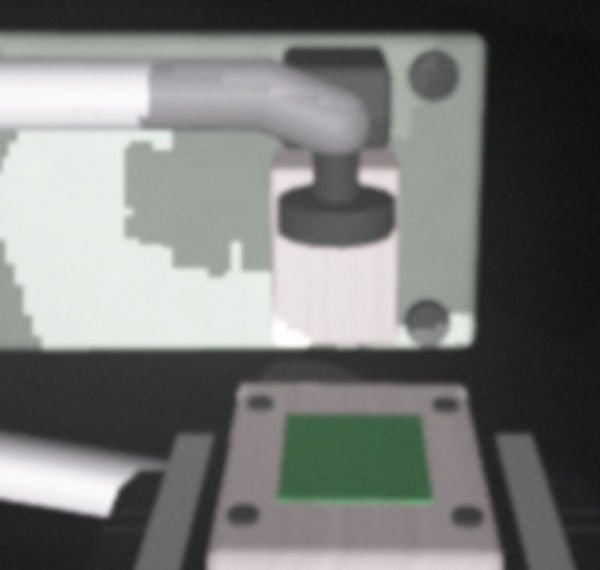

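>>> jog_arm([
  [[0, 0.5, -1, -30, 0], [0, 0.5, -1, -55, 0], [0, 0.5, -1, -75, 0], [0, 0.5, -1, -84, 0], [0, 0.5, -1, -87, 0], [0, 0.5, -1, -88, 0], [0, 0.5, -1, -88, 0], [0, 0.5, -1, -88, 0]],
])

```text
time_s: 20.0
ee_pos: [508.8, 33.5, 62.4]
orientation: [[-0.999, -0.054, -0.002], [-0.054, 0.998, 0.026], [0.0, 0.027, -1.0]]
ft_force: [-2.3, 0.2, 7.0]
width: 0.416
```

>>> jog_arm([
  [[55, 0, 0, 0, 0], [55, 0, 0, 0, 0], [55, 0, 0, 0, 0], [55, 0, 0, 40, 0], [55, 0, 0, 90, 0], [70, 5, -25, 95, -0.18], [85, 10, -60, 95, -0.36], [100, 15, -95, 95, -0.54], [100, 20, -130, 95, -0.72], [100, 26, -165, 95, -0.9], [100, 26, -204, 95, -1.08], [100, 26, -204, 95, -1.26]],
])

```text
time_s: 21.5
ee_pos: [535.4, -173.8, 157.4]
orientation: [[-0.348, 0.937, 0.026], [0.938, 0.348, 0.008], [-0.002, 0.028, -1.0]]
ft_force: [0.9, 1.2, 0.0]
width: 1.005
```

>>> jog_arm([
  [[100, -0.5, 3.4, -20, -0.16], [100, -0.5, 3.4, -40, -0.302], [100, -0.5, 3.4, -65, -0.302], [100, -0.5, 3.4, -65, -0.302], [100, -0.5, 3.4, -85, -0.302], [100, -0.5, 3.4, -100, -0.302], [100, -0.5, 3.4, -115, -0.302], [100, -0.5, 3.4, -123, -0.302], [100, -0.5, 3.4, -123, -0.302]],
])

```text
time_s: 22.62
ee_pos: [534.6, -170.2, 33.8]
orientation: [[-0.053, 0.998, 0.026], [0.999, 0.053, 0.001], [-0.001, 0.026, -1.0]]
ft_force: [0.5, 0.6, 0.3]
width: 1.0
```

```bash
python3 - <<'E'
from h import *
C,im=snap("wrist","w7.png");s=manip.state();print(s["ee_pos"],s["ft_force"])
import pickle;pickle.dump(C,open("w7.pkl","wb"))
E
```

```text
[ 534.8870682  -170.37168159   34.21473965] [-0.2678537  -0.25635361 -0.2636285 ]
```

View pics/w7.png

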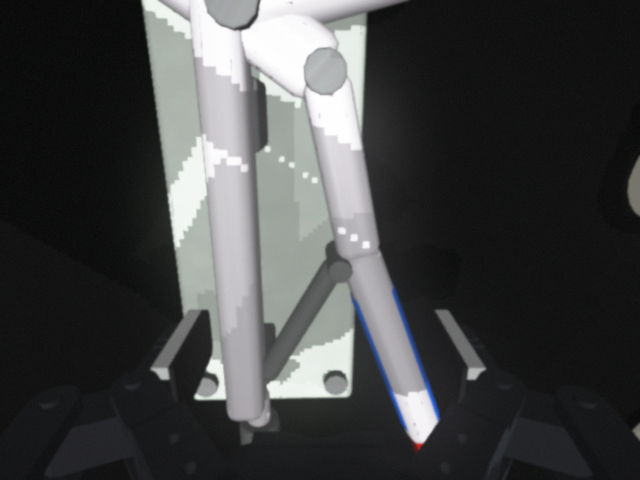

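The fingers straddle both handles, with the fixed one at (240,350) and the blue-edged moving one at (400,350). I'll squeeze while tracking the centre.

>>> jog_arm([
  [[89, 2, 0, 0, 0], [82, -1, 0, 0, 0], [76, -4, 0, 0, 0], [70, -6.5, -0.3, 0, 0], [64, -9, -0.4, 0, 0], [58, -11.5, -0.6, 0, 0], [52, -14, -0.7, 0, 0], [47, -16, -0.8, 0, 0], [43, -16.5, -0.8, 0, 0], [40, -16.5, -0.8, 0, 0], [38, -16.5, -0.8, 0, 0], [38, -16.5, -0.8, 0, 0]],
], force=60)

```text
time_s: 24.18
ee_pos: [518.8, -171.2, 34.6]
orientation: [[-0.053, 0.998, 0.028], [0.999, 0.053, -0.0], [-0.002, 0.028, -1.0]]
ft_force: [1.1, 1.3, 5.2]
width: 0.42
```

>>> jog_arm([
  [[60, 0, 0, 0, 0], [60, 0, 0, 0, 0], [60, 0, 0, 30, 0], [60, 0, 0, 75, 0], [30, -10, -30, 85, 0], [0, -17.4, -63, 85, 0], [0, -17.4, -63, 85, 0], [0, -17.4, -63, 85, 0]],
])

```text
time_s: 25.18
ee_pos: [500.7, -233.5, 119.1]
orientation: [[-0.053, 0.998, 0.026], [0.999, 0.052, 0.001], [-0.0, 0.026, -1.0]]
ft_force: [-0.3, 0.3, -0.7]
width: -0.002
```

```bash
cat > tab.py <<'E'
from h import *
def tab():
    st=manip.state()
    for n in ("wrist","scene"):
        C=cam(n,st);im=cv2.cvtColor(manip.read_camera(n),cv2.COLOR_RGB2HSV)
        m=(cv2.inRange(im,(0,150,60),(8,255,255))|cv2.inRange(im,(172,150,60),(180,255,255)))
        k,l,s,c=cv2.connectedComponentsWithStats(m)
        O=np.array([514.1,-61.4]);xp=np.array([-.054,.9985]);yp=np.array([-.9985,-.054])
        for i in range(1,k):
            if s[i,4]>25:
                p=onz(C,*c[i],60)
                if np.hypot(p[0]-550,p[1]+235)<150: print(n,s[i],p,"pliers",(np.array([xp,yp])@(p[:2]-O)).round(1))
    print(st["ee_pos"].round(1),st["ft_force"].round(1))
if __name__=="__main__": tab()
E
python3 tab.py
```

```text
wrist [ 357  229   25   71 1250] [ 530.2 -231.8   60. ] pliers [-171.    -6.9]
scene [380 288  17  14 111] [ 523.9 -233.9   60. ] pliers [-172.8   -0.5]
[ 500.7 -233.5  119.1] [-0.3  0.3 -0.7]
```

>>> jog_arm([
  [[0, 0, -1, -30, 0], [0, 0, -1, -57, 0], [0, 0, -1, -57, 0], [0, 10, -1, -57, 0], [0, 18, -1, -57, 0], [0, 26, -1, -57, 0], [0, 34, -1, -57, 0], [0, 36, -1, -57, 0], [0, 36, -1, -57, 0], [0, 10, -1, -40, 0], [0, 5, -1, 10, 0], [0, 5, -1, 30, 0]],
])

```text
time_s: 26.78
ee_pos: [506.2, -234.7, 151.4]
orientation: [[-0.053, 0.998, 0.029], [0.999, 0.053, -0.001], [-0.002, 0.029, -1.0]]
ft_force: [0.0, 0.3, -0.4]
width: -0.001
```

```bash
python3 tab.py
```

```text
wrist [ 419  209   36   57 1085] [ 583.3 -225.8   60. ] pliers [-167.9  -60.2]
scene [393 269  12  13  82] [ 581.9 -232.3   60. ] pliers [-174.3  -58.5]
[ 506.2 -234.7  151.4] [ 0.   0.3 -0.4]
```

>>> jog_arm([
  [[55, 0, 30, 0, 0.18], [55, 0, 60, 0, 0.36], [55, 0, 90, 0, 0.54], [55, 0, 120, 0, 0.72], [55, 0, 150, 0, 0.9], [55, 0, 180, 0, 1.08], [55, 0, 210, 0, 1.26], [55, 0, 240, 0, 1.44], [55, -1, 267, 0, 1.571], [55, -1, 267, 0, 1.571], [55, -1, 267, 0, 1.571], [55, -1, 267, 0, 1.571]],
])

```text
time_s: 28.38
ee_pos: [506.2, 30.9, 151.3]
orientation: [[-0.999, -0.052, 0.002], [-0.052, 0.998, 0.031], [-0.004, 0.031, -1.0]]
ft_force: [-0.3, -0.2, -0.6]
width: 0.55
```

```bash
python3 - <<'E'
from h import *
C,im=snap("wrist","w8.png");s=manip.state();print(s["ee_pos"])
import pickle;pickle.dump(C,open("w8.pkl","wb"))
cv2.imwrite("pics/w8c.png",cv2.cvtColor(cv2.resize(im[160:400,200:440],None,fx=2.5,fy=2.5,interpolation=cv2.INTER_CUBIC),cv2.COLOR_RGB2BGR))
E
```

```text
[506.27287199  30.95021978 151.42808103]
```

View pics/w8c.png

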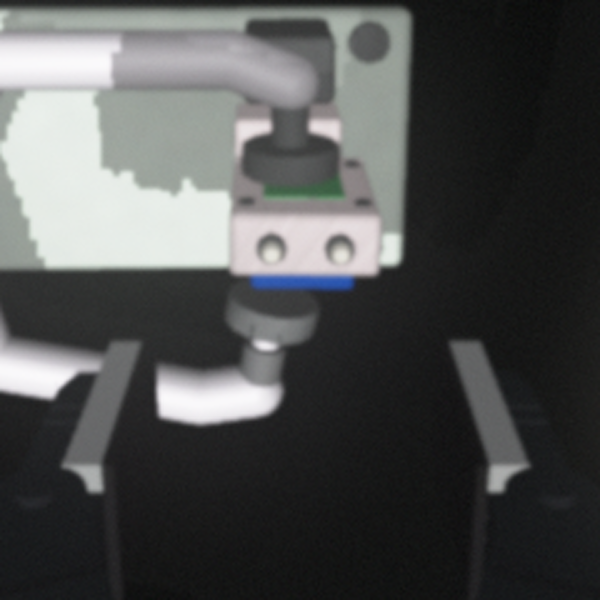

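The cell stands against the fixed pad with the moving pad withdrawn. Ports are at crop (305,250) and the cap's blue edge at row 289.

```bash
python3 - <<'E'
from h import *
import pickle;C=pickle.load(open("w8.pkl","rb"))
f=lambda x,y,z:onz(C,200+x/2.5,160+y/2.5,z)
for n,x,y,z in [("front edge l",232,212,80),("front r",380,214,80),("back l",232,273,80),("back r",380,273,80),("cap l",252,289,70),("cap r",352,289,70),("fixpad face low",292,185,61)]: print(n,f(x,y,z))
O=np.array([514.1,-61.4]);xp=np.array([-.054,.9985]);yp=np.array([-.9985,-.054])
for y in (-12,-16): print(y,[ (proj(C,[*(O+p*xp+y*yp),70])-[200,160])*2.5 for p in (82,108)])
E
```

```text
front edge l [497.4  18.   80. ]
front r [496.5  52.4  80. ]
back l [512.8  18.5  80. ]
back r [511.4  53.6  80. ]
cap l [521.5  23.5  70. ]
cap r [520.5  48.5  70. ]
fixpad face low [496.7  32.4  61. ]
-12 [array([242.5 , 289.25]), array([346.5, 288. ])]
-16 [array([243.  , 303.75]), array([346.25, 302.5 ])]
```

The cap's far edge matches fully home. Picking the cell up.

>>> jog_arm([
  [[55, -1.8, 4.6, -40, 0], [55, -1.8, 4.6, -70, 0], [55, -1.8, 4.6, -89, 0], [55, -1.8, 4.6, -89, 0], [55, -1.8, 4.6, -89, 0], [0, -1.8, 4.6, -89, 0], [0, -1.8, 4.6, -89, 0], [0, -1.8, 4.6, -89, 0], [0, -1.8, 4.6, -89, 0], [0, -1.8, 4.6, -50, 0], [0, -1.8, 4.6, 0, 0], [0, -1.8, 4.6, 20, 0]],
], force=40)

```text
time_s: 29.92
ee_pos: [505.6, 35.6, 174.1]
orientation: [[-0.999, -0.052, 0.007], [-0.052, 0.998, 0.031], [-0.008, 0.03, -1.0]]
ft_force: [0.1, 0.4, -1.7]
width: 0.415
```

>>> jog_arm([
  [[0, 3, -35, 0, -0.18], [0, 6, -70, 0, -0.36], [0, 9, -110, 0, -0.54], [0, 12, -150, 0, -0.72], [0, 16, -195, 0, -0.9], [0, 20, -240, 0, -1.08], [0, 24, -290, 0, -1.26], [0, 27, -340, 0, -1.44], [0, 27, -365, 0, -1.553], [0, 27, -365, 0, -1.553], [0, 27, -365, 0, -1.553]],
])

```text
time_s: 31.3
ee_pos: [532.0, -327.9, 173.7]
orientation: [[-0.071, 0.997, 0.029], [0.997, 0.071, -0.004], [-0.006, 0.029, -1.0]]
ft_force: [-0.4, -0.5, -1.4]
width: 0.411
```

```bash
python3 - <<'E'
from h import *
C,im=snap("wrist","w9.png");s=manip.state();print(s["ee_pos"],s["orientation"].round(3).tolist(),s["width"])
import pickle;pickle.dump(C,open("w9.pkl","wb"))
E
```

```text
[ 532.16258719 -327.65750656  173.78938112] [[-0.071, 0.997, 0.029], [0.997, 0.072, -0.004], [-0.006, 0.029, -1.0]] 0.41494848307955556
```

View pics/w9.png

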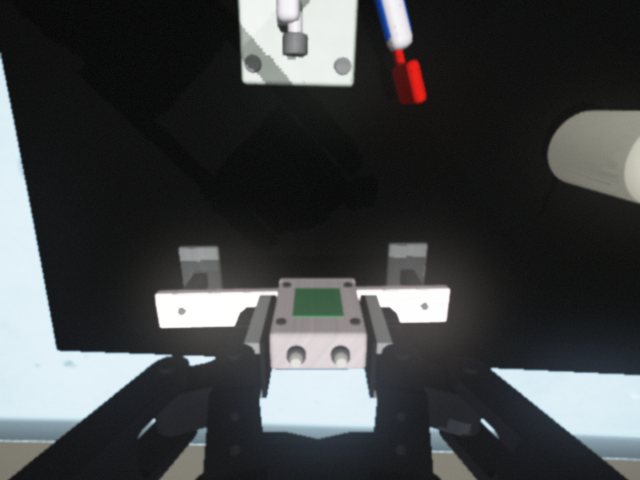

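The rail's corners are at (156,291), (160,328), (449,286) and (450,321). The held cell's front is cap-free, so the cap faces −y.

```bash
python3 - <<'E'
from h import *
import pickle;C=pickle.load(open("w9.pkl","rb"))
p=[onz(C,u,v,60)[:2] for u,v in [(156,291),(160,328),(450,321),(449,286)]]
print(p,np.mean(p,0));d=(p[3]-p[0]+p[2]-p[1]);print(np.degrees(np.arctan2(d[1],d[0])),np.hypot(*d)/2,np.hypot(*(p[0]-p[1])),np.hypot(*(p[3]-p[2])))
C=cam("scene")
E
```

```text
[array([ 421.6, -378. ]), array([ 422.5, -408.8]), array([ 640.3, -391.2]), array([ 634. , -361.9])] [ 529.6   -384.975]
4.479155448429592 215.7589685273824 30.813146544940857 29.96965131595628
```

>>> jog_arm([
  [[0, 35, -25, -10, 0.007], [0, 68.7, -47.7, -30, 0.007], [0, 68.7, -47.7, -55, 0.007], [0, 68.7, -47.7, -70, 0.007], [0, 68.7, -47.7, -78, 0.007], [0, 68.7, -47.7, -82, 0.007], [0, 68.7, -47.7, -82.5, 0.007], [0, 68.7, -47.7, -83, 0.007], [0, 68.7, -47.7, -83, 0.007]],
])

```text
time_s: 32.48
ee_pos: [601.2, -375.7, 91.8]
orientation: [[-0.078, 0.996, 0.031], [0.997, 0.078, -0.005], [-0.007, 0.03, -1.0]]
ft_force: [-0.0, -0.3, 1.9]
width: 0.415
```

>>> jog_arm([
  [[55, 0, 0, 0, 0], [55, 0, 0, 0, 0], [55, 0, 0, 0, 0], [55, 0, 0, 40, 0], [55, 0, 0, 90, 0], [55, -10, 55, 90, 0], [55, -22, 112, 90, 0], [55, -34, 170, 90, 0], [55, -46, 228, 90, 0], [55, -58, 286, 90, 0], [55, -69, 344, 90, 0], [55, -69, 344, 90, -0.05]],
])

```text
time_s: 33.98
ee_pos: [530.0, -27.4, 181.8]
orientation: [[-0.032, 0.999, 0.028], [0.999, 0.033, -0.005], [-0.006, 0.028, -1.0]]
ft_force: [-0.4, -1.0, -0.7]
width: 0.549
```

```bash
python3 - <<'E'
from h import *
C,im=snap("side","s3.png");s=manip.state();print(s["ee_pos"],s["orientation"].round(3).tolist())
for b in ([601,-379],[605,-379]): print(proj(C,[*b,60]),proj(C,[*b,108]))
E
```

```text
[531.3676685  -29.21385881 182.03884226] [[-0.03, 0.999, 0.03], [1.0, 0.03, -0.006], [-0.007, 0.03, -1.0]]
[356.3 332.6] [357.1 313.3]
[358.3 332.3] [359. 313.]
```

```bash
cat > railchk.py <<'E'
from h import *
C,im=snap("side","chk.png")
m=cv2.inRange(cv2.cvtColor(im,cv2.COLOR_RGB2HSV),(100,120,60),(130,255,255))
k,l,s,c=cv2.connectedComponentsWithStats(m)
for i in range(1,k):
    if s[i,4]>20 and 240<c[i][0]<400 and 290<c[i][1]<380: print("blue",s[i])
for p in ((601.4,-379.4),(529.6,-385),(457.8,-390.6)):
    q=[proj(C,[p[0]+a,p[1]-12,z]) for a,z in((-13,66),(13,66),(13,98),(-13,98))];print("expect cap",np.array(q).min(0),np.array(q).max(0))
E
python3 railchk.py
```

```text
blue [353 319  13  15 105]
expect cap [351.8 320.2] [365.  334.7]
expect cap [316.7 326.3] [329.9 340.9]
expect cap [280.2 332.4] [294.2 347.1]
```

>>> jog_arm([
  [[55, -12, 60, 0, -0.03], [55, -24, 120, 0, -0.046], [55, -36, 180, -10, -0.046], [55, -48, 240, -25, -0.046], [55, -61, 305.4, -40, -0.046], [55, -61, 305.4, -40, -0.046], [55, -61, 305.4, -40, -0.046]],
])

```text
time_s: 34.95
ee_pos: [471.6, 274.6, 142.0]
orientation: [[0.014, 0.999, 0.031], [1.0, -0.014, -0.009], [-0.008, 0.031, -0.999]]
ft_force: [-0.7, -0.5, -0.3]
width: 0.55
```

Cell 1 stands upright on the rail. Next is the second cell.

>>> jog_arm([
  [[55, -1.2, 1.6, -50, 0], [55, -1.2, 1.6, -90, 0], [55, -1.2, 1.6, -109, 0], [55, -1.2, 1.6, -109, 0], [55, -1.2, 1.6, -109, 0], [0, -1.2, 1.6, -109, 0], [0, -1.2, 1.6, -109, 0], [0, -1.2, 1.6, -109, 0], [0, -1.2, 1.6, -109, 0], [0, -1.2, 1.6, -60, 0], [0, -1.2, 1.6, 0, 0], [0, -1.2, 1.6, 10, 0]],
])

```text
time_s: 36.45
ee_pos: [472.8, 277.3, 156.2]
orientation: [[0.014, 0.999, 0.039], [1.0, -0.014, -0.005], [-0.005, 0.04, -0.999]]
ft_force: [-0.1, 0.3, -1.4]
width: 0.412
```

>>> jog_arm([
  [[0, 4, -27, 0, 0.18], [0, 8, -54, 0, 0.36], [0, 12, -81, 0, 0.54], [0, 16, -108, 0, 0.72], [0, 20, -135, 0, 0.9], [0, 24, -162, 0, 1.08], [0, 28, -190, 0, 1.26], [0, 32, -220, 0, 1.44], [0, 37, -244, 0, 1.639], [0, 37, -244, 0, 1.639], [0, 37, -244, 0, 1.639], [0, 37, -244, 0, 1.639]],
])

```text
time_s: 37.95
ee_pos: [509.1, 34.3, 155.9]
orientation: [[-0.999, -0.054, 0.001], [-0.054, 0.998, 0.04], [-0.004, 0.04, -0.999]]
ft_force: [-1.0, -0.1, -1.4]
width: 0.419
```

>>> jog_arm([
  [[0, -0.1, -2.5, -20, 0], [0, -0.1, -2.5, -40, 0], [0, -0.1, -2.5, -60, 0]],
])

```text
time_s: 38.33
ee_pos: [508.8, 32.7, 95.5]
orientation: [[-0.998, -0.055, 0.002], [-0.055, 0.998, 0.04], [-0.004, 0.04, -0.999]]
ft_force: [0.3, -0.5, -2.1]
width: 0.416
```

>>> jog_arm([
  [[0, 0, 0, -17, 0], [0, 0, 0, -28, 0], [0, 0, 0, -30, 0], [0, 0, 0, -30, 0], [0, 0, 0, -30, 0]],
])

```text
time_s: 38.95
ee_pos: [509.3, 32.7, 66.1]
orientation: [[-0.998, -0.055, 0.003], [-0.055, 0.998, 0.04], [-0.005, 0.04, -0.999]]
ft_force: [-0.2, 0.7, -1.6]
width: 0.416
```

>>> jog_arm([
  [[0, -0.3, -0.7, -2.5, 0], [0, -0.3, -0.7, -3.5, 0], [0, -0.3, -0.7, -3.5, 0], [0, -0.3, -0.7, -3.5, 0]],
])

```text
time_s: 39.45
ee_pos: [509.1, 31.9, 62.7]
orientation: [[-0.998, -0.055, 0.003], [-0.055, 0.998, 0.04], [-0.006, 0.04, -0.999]]
ft_force: [-0.4, -0.5, -0.9]
width: 0.417
```

>>> jog_arm([
  [[55, 0, 0, 0, 0], [55, 0, 0, 0, 0], [55, 0, 0, 0, 0], [55, 0, 0, 40, 0], [55, 0, 0, 90, 0], [70, 5, -25, 95, -0.18], [85, 10, -60, 95, -0.36], [100, 15, -95, 95, -0.54], [100, 20, -130, 95, -0.72], [100, 26, -165, 95, -0.9], [100, 26, -202, 95, -1.08], [100, 26, -202, 95, -1.26]],
])

```text
time_s: 40.95
ee_pos: [535.6, -173.1, 157.8]
orientation: [[-0.349, 0.936, 0.04], [0.937, 0.349, 0.007], [-0.007, 0.04, -0.999]]
ft_force: [-0.4, 1.3, -0.2]
width: 0.998
```

>>> jog_arm([
  [[100, -0.6, 2.7, -20, -0.16], [100, -0.6, 2.7, -40, -0.303], [100, -0.6, 2.7, -65, -0.303], [100, -0.6, 2.7, -65, -0.303], [100, -0.6, 2.7, -85, -0.303], [100, -0.6, 2.7, -100, -0.303], [100, -0.6, 2.7, -115, -0.303], [100, -0.6, 2.7, -123.5, -0.303], [100, -0.6, 2.7, -123.5, -0.303], [100, -0.6, 2.7, -123.5, -0.303]],
])

```text
time_s: 42.2
ee_pos: [535.3, -170.6, 34.5]
orientation: [[-0.053, 0.998, 0.041], [0.999, 0.053, -0.005], [-0.008, 0.041, -0.999]]
ft_force: [-0.6, 0.4, 0.6]
width: 0.997
```

>>> jog_arm([
  [[89, 2, 0, 0, 0], [82, -1, 0, 0, 0], [76, -4, 0, 0, 0], [70, -6.5, -0.3, 0, 0], [64, -9, -0.4, 0, 0], [58, -11.5, -0.6, 0, 0], [52, -14, -0.7, 0, 0], [47, -16, -0.8, 0, 0], [43, -16.5, -0.8, 0, 0], [40, -16.5, -0.8, 0, 0], [38, -16.5, -0.8, 0, 0], [38, -16.5, -0.8, 0, 0]],
], force=60)

```text
time_s: 43.7
ee_pos: [519.0, -171.5, 34.9]
orientation: [[-0.053, 0.998, 0.042], [0.999, 0.053, -0.005], [-0.008, 0.041, -0.999]]
ft_force: [0.9, 1.8, 5.9]
width: 0.422
```

>>> jog_arm([
  [[60, 0, 0, 0, 0], [60, 0, 0, 0, 0], [60, 0, 0, 30, 0], [60, 0, 0, 75, 0], [30, -10, -30, 85, 0], [0, -17.4, -63, 85, 0], [0, -17.4, -63, 85, 0], [0, -17.4, -63, 85, 0], [0, -17.4, -63, 85, 0]],
])

```text
time_s: 44.82
ee_pos: [501.3, -233.2, 119.5]
orientation: [[-0.054, 0.998, 0.04], [0.999, 0.054, -0.004], [-0.006, 0.04, -0.999]]
ft_force: [-0.6, 0.0, -0.3]
width: -0.003
```

```bash
python3 tab.py
```

```text
wrist [ 354  228   26   71 1256] [ 530.2 -231.6   60. ] pliers [-170.8   -6.9]
scene [380 288  17  14 114] [ 524.  -233.9   60. ] pliers [-172.8   -0.6]
[ 501.3 -233.2  119.5] [-0.6  0.  -0.3]
```

Locked. Next come the lever and the return to the nest.

>>> jog_arm([
  [[0, 0, -1, -30, 0], [0, 0, -1, -57, 0], [0, 0, -1, -57, 0], [0, 10, -1, -57, 0], [0, 18, -1, -57, 0], [0, 26, -1, -57, 0], [0, 34, -1, -57, 0], [0, 36, -1, -57, 0], [0, 36, -1, -57, 0], [0, 10, -1, -40, 0], [0, 5, -1, 10, 0], [0, 5, -1, 30, 0]],
])

```text
time_s: 46.42
ee_pos: [506.7, -235.0, 151.8]
orientation: [[-0.054, 0.998, 0.043], [0.999, 0.054, -0.007], [-0.009, 0.043, -0.999]]
ft_force: [-0.6, 0.3, -1.5]
width: -0.0
```

>>> jog_arm([
  [[0, 0, 0, 0, 0], [0, 0, 0, 0, 0]],
])

```text
time_s: 46.68
ee_pos: [506.2, -234.8, 151.2]
orientation: [[-0.053, 0.998, 0.042], [0.999, 0.054, -0.006], [-0.008, 0.042, -0.999]]
ft_force: [0.3, 0.1, -0.1]
width: -0.003
```

```bash
python3 tab.py
```

```text
wrist [ 416  207   37   58 1091] [ 583.3 -225.8   60. ] pliers [-167.9  -60.2]
scene [395 268  10  14  88] [ 582.5 -231.8   60. ] pliers [-173.8  -59.1]
[ 506.2 -234.8  151.2] [ 0.3  0.1 -0.1]
```

>>> jog_arm([
  [[55, 0, 30, 0, 0.18], [55, 0, 60, 0, 0.36], [55, 0, 90, 0, 0.54], [55, 0, 120, 0, 0.72], [55, 0, 150, 0, 0.9], [55, 0, 180, 0, 1.08], [55, 0, 210, 0, 1.26], [55, 0, 240, 0, 1.44], [55, -1, 268, 0, 1.571], [55, -1, 268, 0, 1.571], [55, -1, 268, 0, 1.571], [55, -1, 268, 0, 1.571]],
])

```text
time_s: 48.28
ee_pos: [505.1, 32.6, 150.3]
orientation: [[-0.999, -0.052, 0.005], [-0.052, 0.998, 0.041], [-0.007, 0.041, -0.999]]
ft_force: [-0.3, -0.9, 0.1]
width: 0.548
```

```bash
cat > nestchk.py <<'E'
from h import *
import sys
C,im=snap("wrist",sys.argv[1]);s=manip.state();print(s["ee_pos"].round(1),s["orientation"].round(3).tolist())
O=np.array([514.1,-61.4]);xp=np.array([-.054,.9985]);yp=np.array([-.9985,-.054])
hsv=cv2.cvtColor(im,cv2.COLOR_RGB2HSV);m=cv2.inRange(hsv,(100,120,60),(130,255,255))
k,l,st,c=cv2.connectedComponentsWithStats(m)
for i in range(1,k):
    if st[i,4]>40:
        x,y,w,h=st[i,:4];a=onz(C,x-.5,y+h-.5,70);b=onz(C,x+w-.5,y+h-.5,70)
        pa=np.array([xp,yp])@((a+b)[:2]/2-O)
        if abs(pa[0]-95)<40: print("cap far edge pliers",pa.round(1),"w",w,"world mid",((a+b)/2).round(1))
E
python3 - <<'E'
E
python3 nestchk.py w10.png
python3 - <<'E'
E
```

```text
[505.1  32.6 150.4] [[-0.999, -0.052, 0.005], [-0.052, 0.998, 0.041], [-0.007, 0.041, -0.999]]
cap far edge pliers [ 95.5 -12.1] w 42 world mid [521.   34.6  70. ]
```

>>> jog_arm([
  [[55, -0.4, 1, -40, 0], [55, -0.4, 1, -70, 0], [55, -0.4, 1, -88, 0], [55, -0.4, 1, -88, 0], [55, -0.4, 1, -88, 0], [0, -0.4, 1, -88, 0], [0, -0.4, 1, -88, 0], [0, -0.4, 1, -88, 0], [0, -0.4, 1, -88, 0], [0, -0.4, 1, -50, 0], [0, -0.4, 1, 0, 0], [0, -0.4, 1, 20, 0]],
], force=40)

```text
time_s: 49.82
ee_pos: [505.7, 33.6, 172.9]
orientation: [[-0.999, -0.052, 0.009], [-0.052, 0.998, 0.041], [-0.011, 0.04, -0.999]]
ft_force: [-0.6, 0.9, -2.2]
width: 0.416
```

>>> jog_arm([
  [[0, 0, 0, 0, 0], [0, 3, -35, 0, -0.18], [0, 6, -70, 0, -0.36], [0, 9, -110, 0, -0.54], [0, 12, -160, 0, -0.72], [0, 16, -210, 0, -0.9], [0, 20, -260, 0, -1.08], [0, 24, -320, 0, -1.26], [0, 25, -380, 0, -1.44], [0, 25, -414, 0, -1.545], [0, 25, -414, 0, -1.545], [0, 25, -414, 0, -1.545]],
])

```text
time_s: 51.32
ee_pos: [529.7, -378.9, 170.9]
orientation: [[-0.078, 0.996, 0.038], [0.997, 0.078, -0.004], [-0.007, 0.038, -0.999]]
ft_force: [-0.7, 0.0, -1.3]
width: 0.41
```

>>> jog_arm([
  [[0, -0.5, -2.1, -25, 0], [0, -0.5, -2.1, -50, 0], [0, -0.5, -2.1, -68, 0], [0, -0.5, -2.1, -76, 0], [0, -0.5, -2.1, -79, 0], [0, -0.5, -2.1, -79.5, 0], [0, -0.5, -2.1, -79.5, 0], [0, -0.5, -2.1, -79.5, 0]],
])

```text
time_s: 52.32
ee_pos: [529.4, -381.3, 92.0]
orientation: [[-0.078, 0.996, 0.039], [0.997, 0.078, -0.005], [-0.008, 0.038, -0.999]]
ft_force: [0.4, -1.0, -1.9]
width: 0.415
```

>>> jog_arm([
  [[0, 0, 0, -1.2, 0], [0, 0, 0, -1.2, 0], [0, 0, 0, -1.2, 0]],
])

```text
time_s: 52.7
ee_pos: [529.5, -381.4, 91.6]
orientation: [[-0.078, 0.996, 0.039], [0.997, 0.078, -0.005], [-0.008, 0.039, -0.999]]
ft_force: [-1.2, 1.3, 4.9]
width: 0.416
```

>>> jog_arm([
  [[55, 0, 0, 0, 0], [55, 0, 0, 0, 0], [55, 0, 0, 0, 0], [55, 0, 0, 40, 0], [55, 0, 0, 90, 0], [55, -5, 55, 90, 0], [55, -10, 112, 90, 0], [55, -14, 170, 90, 0], [55, -19, 228, 90, 0], [55, -24, 286, 90, 0], [55, -29, 344, 90, -0.05], [55, -29, 344, 90, -0.05]],
])

```text
time_s: 54.2
ee_pos: [498.8, -33.4, 181.4]
orientation: [[-0.034, 0.999, 0.037], [0.999, 0.034, -0.006], [-0.007, 0.036, -0.999]]
ft_force: [-0.1, -1.0, 0.1]
width: 0.55
```

```bash
python3 railchk.py
```

```text
blue [353 319  13  15 107]
blue [318 325  13  15 107]
expect cap [351.8 320.2] [365.  334.7]
expect cap [316.7 326.3] [329.9 340.9]
expect cap [280.2 332.4] [294.2 347.1]
```

>>> jog_arm([
  [[55, -5, 60, 0, -0.03], [55, -10, 120, 0, -0.046], [55, -15, 180, 0, -0.046], [55, -20, 240, -10, -0.046], [55, -25, 300, -25, -0.046], [55, -31, 355, -40, -0.046], [55, -31, 355, -40, -0.046], [55, -31, 355, -40, -0.046]],
])

```text
time_s: 55.25
ee_pos: [470.1, 318.4, 141.4]
orientation: [[0.014, 0.999, 0.039], [1.0, -0.014, -0.01], [-0.009, 0.039, -0.999]]
ft_force: [-0.9, 0.1, 0.5]
width: 0.548
```

Two cells are on the rail. Picking the third.

>>> jog_arm([
  [[55, 0, -0.4, -50, 0], [55, 0, -0.4, -90, 0], [55, 0, -0.4, -108.5, 0], [55, 0, -0.4, -108.5, 0], [55, 0, -0.4, -108.5, 0], [0, 0, -0.4, -108.5, 0], [0, 0, -0.4, -108.5, 0], [0, 0, -0.4, -108.5, 0], [0, 0, -0.4, -108.5, 0], [0, 0, -0.4, -60, 0], [0, 0, -0.4, 0, 0], [0, 0, -0.4, 10, 0]],
])

```text
time_s: 56.75
ee_pos: [472.6, 319.4, 156.1]
orientation: [[0.014, 0.999, 0.048], [1.0, -0.013, -0.006], [-0.005, 0.048, -0.999]]
ft_force: [-0.1, 0.4, -1.5]
width: 0.412
```

>>> jog_arm([
  [[0, 0, 0, 0, 0], [0, 4, -27, 0, 0.18], [0, 8, -60, 0, 0.36], [0, 12, -93, 0, 0.54], [0, 16, -126, 0, 0.72], [0, 20, -159, 0, 0.9], [0, 24, -192, 0, 1.08], [0, 28, -225, 0, 1.26], [0, 33, -258, 0, 1.44], [0, 37.5, -286, 0, 1.639], [0, 37.5, -286, 0, 1.639], [0, 37.5, -286, 0, 1.639]],
])

```text
time_s: 58.25
ee_pos: [508.8, 33.9, 154.9]
orientation: [[-0.999, -0.053, -0.001], [-0.053, 0.997, 0.049], [-0.002, 0.049, -0.999]]
ft_force: [-0.1, -0.1, -2.1]
width: 0.415
```

>>> jog_arm([
  [[0, 0, -2.1, -30, 0], [0, 0, -2.1, -55, 0], [0, 0, -2.1, -78, 0], [0, 0, -2.1, -87, 0], [0, 0, -2.1, -91, 0], [0, 0, -2.1, -92, 0], [0, 0, -2.1, -92.5, 0], [0, 0, -2.1, -92.5, 0]],
])

```text
time_s: 59.25
ee_pos: [509.2, 31.8, 63.0]
orientation: [[-0.999, -0.053, 0.001], [-0.053, 0.997, 0.049], [-0.003, 0.048, -0.999]]
ft_force: [-0.7, 0.2, 0.0]
width: 0.409
```

>>> jog_arm([
  [[55, 0, 0, 0, 0], [55, 0, 0, 0, 0], [55, 0, 0, 0, 0], [55, 0, 0, 40, 0], [55, 0, 0, 90, 0], [70, 5, -25, 95, -0.18], [85, 10, -60, 95, -0.36], [100, 15, -95, 95, -0.54], [100, 20, -130, 95, -0.72], [100, 26, -165, 95, -0.9], [100, 26, -202, 95, -1.08], [100, 26, -202, 95, -1.26]],
])

```text
time_s: 60.75
ee_pos: [535.7, -173.3, 158.1]
orientation: [[-0.347, 0.937, 0.048], [0.938, 0.346, 0.013], [-0.005, 0.049, -0.999]]
ft_force: [0.4, 0.1, -0.1]
width: 0.995
```

>>> jog_arm([
  [[100, -0.6, 2.8, -20, -0.16], [100, -0.6, 2.8, -40, -0.302], [100, -0.6, 2.8, -65, -0.302], [100, -0.6, 2.8, -65, -0.302], [100, -0.6, 2.8, -85, -0.302], [100, -0.6, 2.8, -100, -0.302], [100, -0.6, 2.8, -115, -0.302], [100, -0.6, 2.8, -123.5, -0.302], [100, -0.6, 2.8, -123.5, -0.302], [100, -0.6, 2.8, -123.5, -0.302]],
])

```text
time_s: 62.0
ee_pos: [535.4, -170.7, 34.9]
orientation: [[-0.052, 0.997, 0.05], [0.999, 0.052, -0.003], [-0.005, 0.05, -0.999]]
ft_force: [-0.6, -0.5, -0.2]
width: 0.998
```

>>> jog_arm([
  [[89, 2, 0, 0, 0], [82, -1, 0, 0, 0], [76, -4, 0, 0, 0], [70, -6.5, -0.3, 0, 0], [64, -9, -0.4, 0, 0], [58, -11.5, -0.6, 0, 0], [52, -14, -0.7, 0, 0], [47, -16, -0.8, 0, 0], [43, -16.5, -0.8, 0, 0], [40, -16.5, -0.8, 0, 0], [38, -16.5, -0.8, 0, 0], [38, -16.5, -0.8, 0, 0]],
], force=60)

```text
time_s: 63.5
ee_pos: [519.1, -171.6, 35.2]
orientation: [[-0.052, 0.997, 0.05], [0.999, 0.052, -0.003], [-0.005, 0.05, -0.999]]
ft_force: [0.2, 0.2, 6.1]
width: 0.423
```

>>> jog_arm([
  [[60, 0, 0, 0, 0], [60, 0, 0, 0, 0], [60, 0, 0, 30, 0], [60, 0, 0, 75, 0], [30, -10, -30, 85, 0], [0, -17.6, -63, 85, 0], [0, -17.6, -63, 85, 0], [0, -17.6, -63, 85, 0], [0, -17.6, -63, 85, 0]],
])

```text
time_s: 64.62
ee_pos: [501.2, -233.3, 119.7]
orientation: [[-0.053, 0.997, 0.049], [0.999, 0.053, -0.001], [-0.004, 0.049, -0.999]]
ft_force: [0.5, -0.5, -0.5]
width: -0.0
```

```bash
python3 tab.py
```

```text
wrist [ 353  228   26   70 1261] [ 530.1 -231.6   60. ] pliers [-170.8   -6.8]
scene [380 288  17  14 114] [ 524.  -233.9   60. ] pliers [-172.8   -0.6]
[ 501.2 -233.3  119.7] [ 0.5 -0.5 -0.5]
```

>>> jog_arm([
  [[0, 0, -1, -30, 0], [0, 0, -1, -57, 0], [0, 0, -1, -57, 0], [0, 10, -1, -57, 0], [0, 18, -1, -57, 0], [0, 26, -1, -57, 0], [0, 34, -1, -57, 0], [0, 36, -1, -57, 0], [0, 36, -1, -57, 0], [0, 10, -1, -40, 0], [0, 5, -1, 10, 0], [0, 5, -1, 30, 0]],
])

```text
time_s: 66.22
ee_pos: [506.7, -235.1, 152.2]
orientation: [[-0.052, 0.997, 0.052], [0.999, 0.052, -0.004], [-0.007, 0.052, -0.999]]
ft_force: [0.5, -0.1, 0.4]
width: -0.004
```

>>> jog_arm([
  [[0, 0, 0, 0, 0], [0, 0, 0, 0, 0]],
])

```text
time_s: 66.47
ee_pos: [506.1, -234.9, 151.5]
orientation: [[-0.052, 0.997, 0.051], [0.999, 0.052, -0.003], [-0.006, 0.051, -0.999]]
ft_force: [0.8, 1.1, -0.1]
width: -0.002
```

```bash
python3 tab.py
```

```text
wrist [ 415  207   36   57 1088] [ 583.2 -225.7   60. ] pliers [-167.8  -60.1]
scene [395 268  10  14  88] [ 582.5 -231.8   60. ] pliers [-173.8  -59.1]
[ 506.1 -234.9  151.5] [ 0.8  1.1 -0.1]
```

>>> jog_arm([
  [[55, 0, 30, 0, 0.18], [55, 0, 60, 0, 0.36], [55, 0, 90, 0, 0.54], [55, 0, 120, 0, 0.72], [55, 0, 150, 0, 0.9], [55, 0, 180, 0, 1.08], [55, 0, 210, 0, 1.26], [55, 0, 240, 0, 1.44], [55, -1, 268, 0, 1.571], [55, -1, 268, 0, 1.571], [55, -1, 268, 0, 1.571], [55, -1, 268, 0, 1.571]],
])

```text
time_s: 68.08
ee_pos: [505.0, 32.5, 150.5]
orientation: [[-0.999, -0.051, 0.002], [-0.05, 0.997, 0.05], [-0.004, 0.05, -0.999]]
ft_force: [-0.7, -0.2, -0.8]
width: 0.549
```

```bash
python3 nestchk.py w11.png
```

```text
[505.   32.5 150.7] [[-0.999, -0.051, 0.002], [-0.05, 0.997, 0.05], [-0.004, 0.05, -0.999]]
cap far edge pliers [ 95.5 -12.6] w 42 world mid [521.5  34.6  70. ]
```

>>> jog_arm([
  [[55, -0.3, 1, -40, 0], [55, -0.3, 1, -70, 0], [55, -0.3, 1, -88, 0], [55, -0.3, 1, -88, 0], [55, -0.3, 1, -88, 0], [0, -0.3, 1, -88, 0], [0, -0.3, 1, -88, 0], [0, -0.3, 1, -88, 0], [0, -0.3, 1, -88, 0], [0, -0.3, 1, -50, 0], [0, -0.3, 1, 0, 0], [0, -0.3, 1, 20, 0]],
], force=40)

```text
time_s: 69.62
ee_pos: [505.7, 33.5, 173.2]
orientation: [[-0.999, -0.051, 0.006], [-0.05, 0.998, 0.049], [-0.009, 0.049, -0.999]]
ft_force: [0.3, 0.8, -1.7]
width: 0.41
```

>>> jog_arm([
  [[0, 0, 0, 0, 0], [0, -4, -35, 0, -0.18], [0, -8, -70, 0, -0.36], [0, -12, -110, 0, -0.54], [0, -18, -160, 0, -0.72], [0, -24, -210, 0, -0.9], [0, -30, -260, 0, -1.08], [0, -36, -320, 0, -1.26], [0, -42, -380, 0, -1.44], [0, -48, -420, 0, -1.543], [0, -48, -420, 0, -1.543], [0, -48, -420, 0, -1.543]],
])

```text
time_s: 71.12
ee_pos: [456.8, -385.0, 171.5]
orientation: [[-0.078, 0.996, 0.047], [0.997, 0.078, -0.001], [-0.005, 0.047, -0.999]]
ft_force: [0.1, 1.2, -1.3]
width: 0.415
```

>>> jog_arm([
  [[0, 0.5, -1.6, -25, 0], [0, 0.5, -1.6, -50, 0], [0, 0.5, -1.6, -68, 0], [0, 0.5, -1.6, -76, 0], [0, 0.5, -1.6, -79, 0], [0, 0.5, -1.6, -80, 0], [0, 0.5, -1.6, -80, 0], [0, 0.5, -1.6, -80, 0]],
])

```text
time_s: 72.12
ee_pos: [457.6, -387.1, 92.1]
orientation: [[-0.078, 0.996, 0.048], [0.997, 0.078, -0.002], [-0.006, 0.048, -0.999]]
ft_force: [-0.4, 0.7, -0.1]
width: 0.411
```

>>> jog_arm([
  [[0, 0, 0.5, -1, 0], [0, 0, 0.5, -1, 0], [0, 0, 0.5, -1, 0], [55, 0, 0.5, -1, 0], [55, 0, 0.5, -1, 0], [55, 0, 0.5, -1, 0], [55, 0, 0.5, 40, 0], [55, 0, 0.5, 100, 0], [55, -5, 60, 130, 0], [55, -10, 120, 150, 0], [55, -10, 180, 150, 0], [55, -10, 180, 150, 0]],
])

```text
time_s: 73.62
ee_pos: [446.2, -202.5, 242.2]
orientation: [[-0.083, 0.995, 0.046], [0.997, 0.083, 0.0], [-0.004, 0.046, -0.999]]
ft_force: [0.1, -0.7, -0.6]
width: 0.545
```

```bash
python3 railchk.py; python3 - <<'E'
from h import *
C,im=snap("scene","sc_end.png")
c=cv2.cvtColor(im,cv2.COLOR_RGB2BGR)[160:400,140:500];cv2.imwrite("pics/endc.png",cv2.resize(c,None,fx=2.2,fy=2.2,interpolation=cv2.INTER_CUBIC))
E
```

```text
blue [353 319  13  15 107]
blue [318 325  13  15 109]
blue [282 331  13  16 128]
expect cap [351.8 320.2] [365.  334.7]
expect cap [316.7 326.3] [329.9 340.9]
expect cap [280.2 332.4] [294.2 347.1]
```

View pics/endc.png

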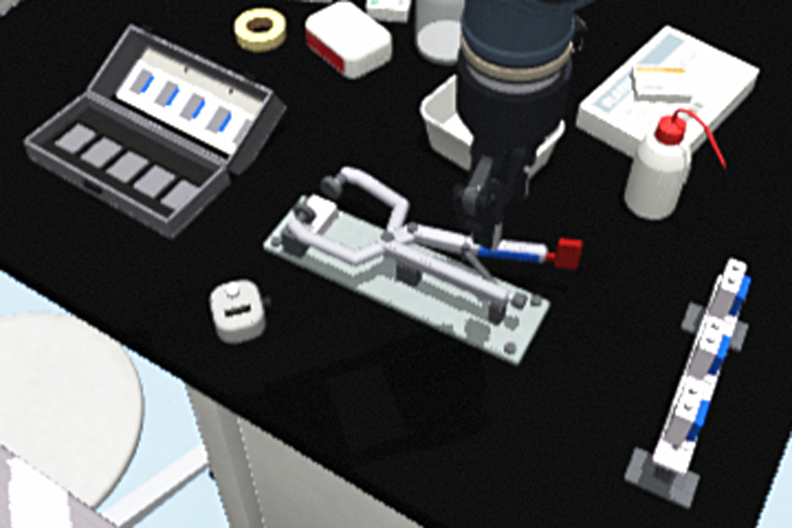

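All five pockets are empty, three cells stand on the rail, the pliers are open and the bystanders are in place. One last check on the tub.

```bash
python3 - <<'E'
import cv2
c=cv2.imread("pics/chk.png")[140:400,200:460];cv2.imwrite("pics/tub.png",cv2.resize(c,None,fx=2.2,fy=2.2,interpolation=cv2.INTER_CUBIC))
E
```

```text
(no output)
```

View pics/tub.png

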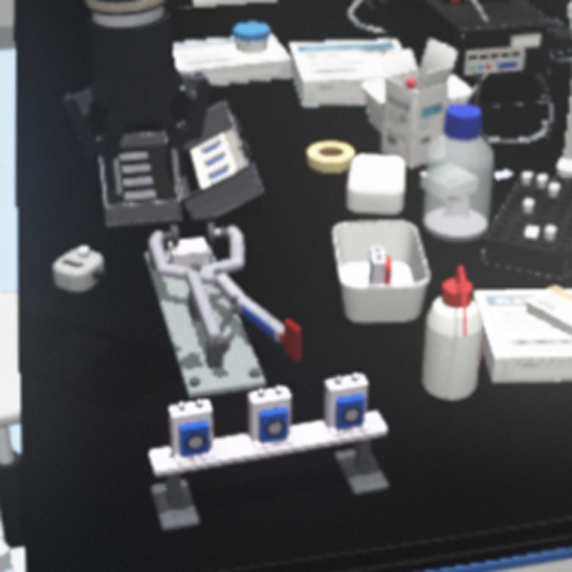

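The red cell stands in the tub, three blue-capped cells stand upright on the rail, and the pliers are open. I'm handing in.

```bash
python3 -c "
from bench import manip
print(manip.finish_job())"
```

```text
the job is handed in; nothing more can be done
None
```

The job is done and handed in at about 74 s of the 210 s allowed.

- **Case:** I opened it fully and laid the lid back on its stop. It held three blue-capped cells and one wrongly packed red-capped cell, with no oil bottle. The red one went into the white tub.
- **Pressing:** Each blue cell was locked in the pliers and released with the red lever. On the nest, the caps measured 12.0 to 12.6 mm from the nest centre line. That matches fully home; an unpressed cap would have read about 16.
- **Last checks:** The final pictures show all three cells upright on the rail, the red cell standing in the tub, all pockets empty and the pliers open. The wash bottle, tally counter and swab pack had not visibly moved.
- **Disagreements and slips:**
  - The two cameras differed by up to about 6 mm on the lever tab's position. I went by the closer wrist view.
  - An early move along the lid bar had its y and z values swapped. The fingers slid a few millimetres along the bar (26 N sideways), with no visible harm.
  - The tool picked up a tilt of almost 3° over the run, but the placements came out fine.

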